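# Set the fume extractor's slide gate to the third click

### The arm

A 6-joint arm with a two-finger parallel gripper is mounted at the origin on the work surface. World frame = base frame: x ahead of the robot, y to its left, z up, the work surface at z = 0. Lengths are in m, angles in rad, forces in N, time in s.
With the tool pointing down it reaches from about 0.35 to 0.875 m from the base axis. Payload 15.5 kg.
Tool frame: the origin (TCP) lies midway between the tips of the shut fingers; the grasp point (between the pads) lies r.grip_point_offset behind it (r.grip_point_offset is the distance from the TCP to the grasp point, in m); z points along the fingers, y is the direction in which the jaws open and shut (so a half turn about z gives the same grasp; the last joint's range is limited). The gripper opens to 85 mm and grips with 20 to 120 N. Pads are 22 mm wide; open, the fingers measure 114 mm over their backs; the gripper's body (76 mm by 85 mm) begins 54 mm behind the grasp point. The pads swing forward as they close: fully open they stand 13 mm farther back than shut.
Start: joints at [-0.096, 0.494, 1.345, -0, 1.302, -0.096], TCP at [0.625, 0, 0.231] pointing down, gripper open.
Joint ranges: [-2.91, 2.91], [-0.82, 2.16], [0.22, 2.67], [-1.22, 4.37], [0.12, 2.79], [-3.08, 3.08]. Speed limits (rad/s): [1.89, 1.89, 2.57, 3.01, 3.01, 3.01].

### API

Orientations are given as a unit quaternion [w, x, y, z].
In Python, from station import r, optics gives the robot as it stands. The module is installed in compiled form; this text tells all that it offers.
- The arm moves only by the tool arm_command, never from a script. Its argument "commands" is a list of rows, each an object of numbers: "hand": the closure, from 0 (fully open) to 1 (shut); "x", "y", "z": the shift along the tool's x, y, z in m; "spin": the turn about the tool's z in rad. In form: [{"hand": .., "x": .., "y": .., "z": .., "spin": ..}, ...]. A call has 1 to 12 rows; each row shifts and turns the commanded pose from where the row before left it, along the tool's axes as they then stand; what a row does not reach is not made up. A row lasts 1/12 s, in which the tool goes at most 41.7 mm and 7.16 degrees, less where a joint would pass 70% of its speed; a pose out of reach is approached as far as the arm can. A call is refused whole if a number of a shift passes 0.0417 or a number of a turn 0.125, either way. A call with a gripper value outside its range is refused whole. The fingers move at their own pace and stop on an object; "squeeze" is the grip in N (left out, the last holds). Time passes only in rows, so rows that do not move let the fingers close. It gives the time, the measured TCP pose, the force and the opening at its end, in the units of the state.
- r.get_obs(): the state, without advancing time (a new reading comes with each control period).
- optics.get_image(name): name is "scene" or "side" or "wrist"; returns a dict with "frame" (420x560x3 uint8, red, green, blue), "range_z" (420x560 float32, m along the optical axis (not along the pixel's ray), 0 where there is no reading), "K" (3x3 intrinsics, pixels), "rvec" (rotation vector, rad) and "tvec" (3), from world to camera coordinates, as OpenCV has them. Camera axes: x right, y down, z forward; pixel columns grow to the right and rows downward; lengths in m; the calibration is good to about 2 mm. A picture is of the moment at which its call begins.
- r.finish_job(): hands the job in, once; it reports no verdict.
The state is a dict: "time": time; "q": joint angles; "joint_velocities": joint speeds; "joint_torque": joint torques, N m; "position": TCP position; "eef_rot": TCP orientation; "contact_force": force on the tool from outside, world axes, zero at the start; "ft_torque": the same for the moment, N m; "gripper_width": finger opening in m.
Only numpy, scipy, OpenCV 4.12 (cv2) and the standard library are available. Lean on these libraries where they do the work, as an engineer would, in place of code of your own. Each camera call takes 0.05 s, during which the arm holds its last target. There are 200 camera calls.

### The job

Set the air gate of the bench fume extractor for soldering: nobody knows which click it was left in, so push the upright handle of its slide with a fingertip until the gate is fully shut against its stop, then push it open again click by click and leave it seated in the third click from shut, without ever going past that one. Only push the handle with the outside of the fingers, gently and without pinching it, and leave the other things on the bench as they are.

Things in the scene. Friction and masses are not known exactly. Their poses are not given: they have to be found in the camera images.
- extractor: bench fume extractor (fixed): flared round steel intake towards the robot, then the slide gate, a steel duct 82 mm across, a grey filter housing 220 mm wide, 211 mm high at the far end. Origin on the bench under the gate's centre; own x along the duct from intake (mouth 124 mm across at x = -104 mm) to housing (x = 130 to 320 mm), z up, y across the duct. The handle stands out on its -y side
- gate_frame (a point): centre of the top of the gate's flat aluminium frame, 125 mm above the bench; the frame spans +-16 mm in the extractor's x and +-58 mm in its y. A brass plug on it at y = -45 mm (towards the handle), 16 mm across, carries a steel pin whose top is 141 mm above the bench, 143 mm between two seats. The thin blade from frame to handle is 105 mm high, its notched top edge up to 110 mm
- gate (a joint): the slide, in m: 0 = shut against its stop (blade pushed in), 0.075 = fully open (drawn out towards the extractor's -y). A spring roller clicks into a seat every 15 mm: shut 0, first click 0.015, second 0.030, third 0.045, fourth 0.060. It starts about one or two clicks open and stays in a seat when left alone. See detent for how it feels
- detent (a point): the spring roller inside the frame, under the brass plug. Leaving a seat takes a push of about 7 N; the push fades to nothing at the crest half way to the next seat (7.5 mm on); a millimetre past it the slide snaps by itself into the next seat, about 7 mm ahead of a slow finger, so the force drops to zero at each click. The shut stop is hard. The same holds both ways
- handle (a point): centre of the top face of the slide's upright handle, 185 mm above the bench; when shut, 120 mm from the gate's centre in the extractor's -y. Its top part, 130 to 185 mm high, is a black grip 28 mm wide in the extractor's x and 12 mm thick in its y: the two pushing faces lie 6 mm either side of this point. Below it a steel upright 26 x 6 mm. The grip stands clear above the frame
- solder_reel: a reel of solder standing on end, 55 mm across and 50 mm high, 170 to 200 mm farther out (-y) than the shut handle; origin at the centre of its underside; leave alone
- flux_bottle: a small white bottle, 36 mm across and 80 mm high, on the robot's side of the handle; origin at the centre of its underside; leave alone
- cutters: side cutters with red grips lying flat, 135 mm long and 14 mm high, on the far side of the handle; origin near their middle on the underside; leave alone
- screwdriver: a screwdriver with a yellow handle lying on the bench, 190 mm long, 26 mm high; origin at its middle on the underside; leave alone
- parts_bin: an open blue plastic parts bin, 130 x 95 x 55 mm; origin at the centre of its underside; leave alone
- tip_cleaner: a round dark tip-cleaner pot with brass wool, 72 mm across, 52 mm high; origin at the centre of its underside; leave alone
- multimeter: a black multimeter lying on its back, 150 x 78 x 46 mm; origin at the centre of its underside; leave alone

How it is judged:
By the outcome, as a careful person would: the job done as asked, in the order asked, and still so for the second after the job is handed in, with the robot touching nothing.
It also fails if it takes over 64 s, if anything falls off the work surface, if the arm or the gripper's body presses on something with over 40 N, if the wrist force passes 120 N, or if a joint passes its speed limit or range.

## Working session

There is one attempt and no reset: what is moved stays moved. The work goes in short steps, Python scripts to look and compute and a tool call to move; the robot and the scene stay as the last step left them, time stands still between calls to the robot, and variables do not carry over. Pictures are saved under pics/ and viewed, about 8 in all and at most 12, crops included, and the job is handed in when it is done.

Besides the shell and the picture viewer there is one more tool, called after "Emit:" in YAML: its name, and indented under it one key for each argument. arm_command: Moves the arm, as the interface text tells. Its arguments: {"type":"object","properties":{"commands":{"type":"array","items":{"type":"object","properties":{"hand":{"type":"number"},"x":{"type":"number"},"y":{"type":"number"},"z":{"type":"number"},"spin":{"type":"number"}}}},"squeeze":{"type":"number"}},"required":["commands"]}

```bash
mkdir -p pics
cat > h.py <<'E'
from station import r, optics
import numpy as np, cv2
def snap(n,f):
    d=optics.get_image(n); cv2.imwrite(f'pics/{f}.png',d['frame'][:,:,::-1]); np.savez(f'pics/{f}.npz',**d); return d
def load(f): return np.load(f'pics/{f}.npz')
def pt(d,u,v,z=None):
    z=float(d['range_z'][v,u]) if z is None else z
    R=cv2.Rodrigues(d['rvec'])[0]; c=np.linalg.inv(d['K'])@[u,v,1]*z
    return R.T@(c-d['tvec'].ravel())
def onz(d,u,v,h):
    R=cv2.Rodrigues(d['rvec'])[0]; C=-R.T@d['tvec'].ravel(); k=R.T@(np.linalg.inv(d['K'])@[u,v,1])
    return C+k*(h-C[2])/k[2]
def proj(d,P): return cv2.projectPoints(np.array(P,float).reshape(-1,3),d['rvec'],d['tvec'],d['K'],None)[0].reshape(-1,2)
E
python3 - <<'E'
from h import *
snap('scene','s0');snap('side','d0')
print(r.get_obs(), r.grip_point_offset)
a=np.hstack([cv2.imread('pics/s0.png')]);
E
```

```text
{'time': 0.1, 'q': array([-9.54931136e-02,  4.94140721e-01,  1.34605245e+00,  3.20642737e-05,
        1.30250255e+00, -9.55004067e-02]), 'joint_velocities': array([ 0.00165233, -0.00110527, -0.00163998,  0.00160487, -0.00039639,
       -0.00011139]), 'joint_torque': array([ 1.84837576e-03, -8.83585095e+01, -3.84566367e+01, -1.63215273e-04,
        5.08969635e-03, -3.09245672e-05]), 'position': array([6.24684533e-01, 4.81354585e-05, 2.30753314e-01]), 'eef_rot': array([-4.35237802e-04,  7.07107106e-01,  7.07106241e-01, -3.39106362e-04]), 'contact_force': array([0.20815511, 0.58550969, 0.64142318]), 'ft_torque': array([ 0.01302878, -0.01454458, -0.00982298]), 'gripper_width': 0.08531715024296241} 0.0187
```

View pics/s0.png

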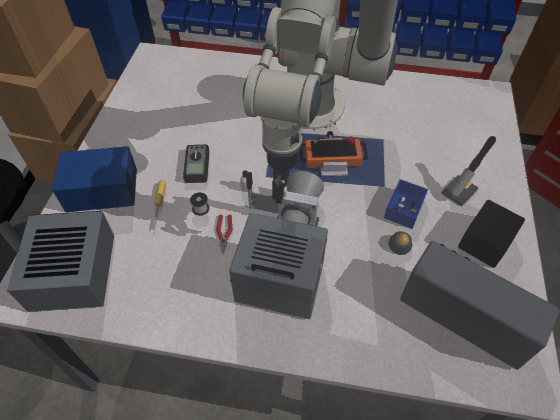

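View pics/d0.png

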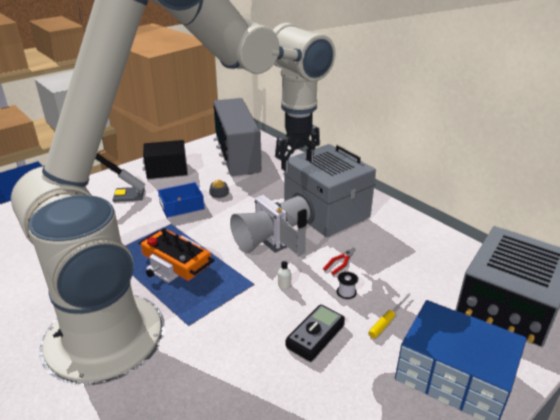

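The scene view shows the handle near (247,180) and the extractor intake near (300,190). The side view shows the handle at (302,215), the bottle at (285,275) and the reel at (347,285). Next I'll take enlarged crops.

Run:
```python
from h import *
a=cv2.imread('pics/s0.png')[150:270,180:340]; b=cv2.imread('pics/d0.png')[170:310,215:375]
a=cv2.resize(a,(640,480),interpolation=cv2.INTER_CUBIC)[:,:]
b=cv2.resize(b,None,fx=4,fy=4,interpolation=cv2.INTER_CUBIC)
cv2.imwrite('pics/c0.png',cv2.resize(np.vstack([a]),(800,600)));cv2.imwrite('pics/c1.png',b)
s=load('s0');d=load('d0')
for u,v in [(245,175),(247,177),(246,180),(248,185),(249,190),(296,197),(280,240),(245,235),(311,225)]: print('s',u,v,pt(s,u,v).round(3))
for u,v in [(302,197),(302,205),(302,215),(302,225),(272,208),(285,275),(347,280)]: print('d',u,v,pt(d,u,v).round(3))
```

```text
s 245 175 [ 0.455 -0.15   0.073]
s 247 177 [ 0.551 -0.116  0.182]
s 246 180 [ 0.556 -0.119  0.173]
s 248 185 [ 0.558 -0.113  0.154]
s 249 190 [ 0.554 -0.113  0.126]
s 296 197 [0.556 0.03  0.126]
s 280 240 [0.753 0.016 0.189]
s 245 235 [ 0.755 -0.077  0.19 ]
s 311 225 [0.692 0.09  0.189]
d 302 197 [0.672 0.025 0.105]
d 302 205 [0.652 0.002 0.096]
d 302 215 [ 0.536 -0.121  0.174]
d 302 225 [ 0.539 -0.119  0.139]
d 272 208 [0.545 0.016 0.123]
d 285 275 [ 0.439 -0.166  0.049]
d 347 280 [ 0.548 -0.286  0.05 ]
```

View pics/c0.png

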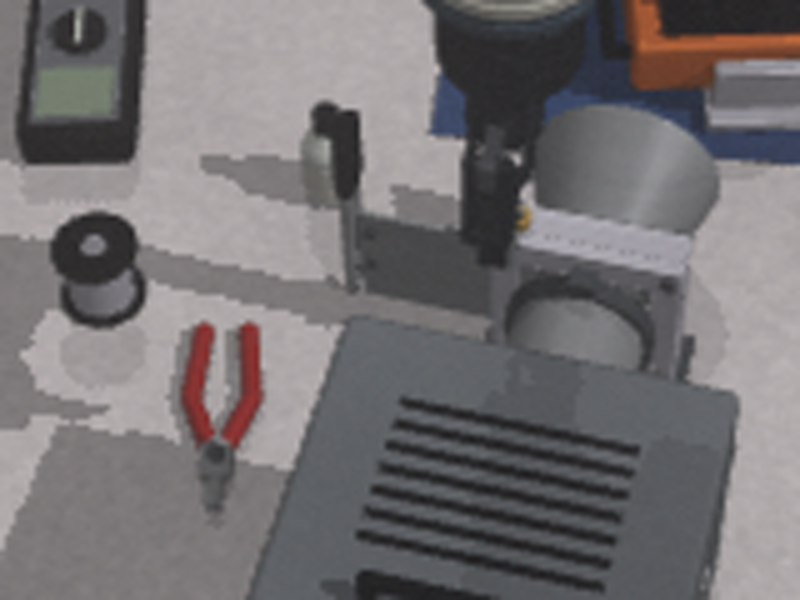

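View pics/c1.png

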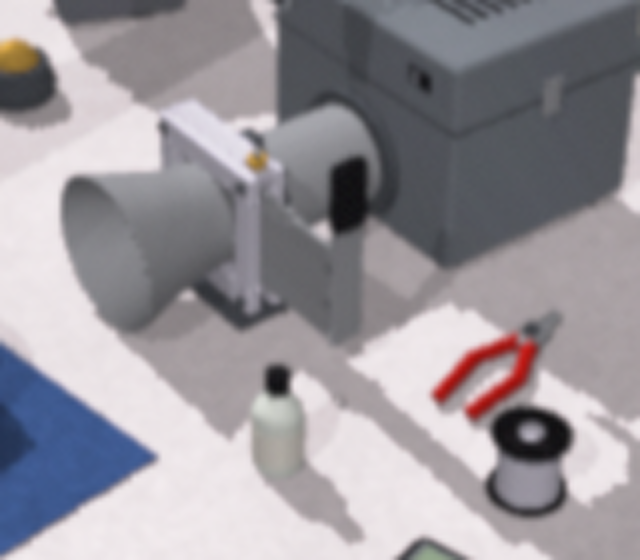

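Run:
```python
from h import *
C=[]
for f in('s0','d0'):
    d=load(f);Z=d['range_z'];v,u=np.nonzero(Z>0)
    c=np.linalg.inv(d['K'])@np.stack([u,v,np.ones_like(u)])*Z[v,u]
    C.append((cv2.Rodrigues(d['rvec'])[0].T@(c-d['tvec'].reshape(3,1))).T)
    P=C[-1]
    def box(lo,hi): return P[((P>lo)&(P<hi)).all(1)]
    for n,lo,hi in [('lid',(.6,-.2,.185),(1,.2,.195)),('frame',(.5,-.06,.12),(.6,.15,.130)),('grip',(.5,-.15,.14),(.6,-.09,.188)),('gtop',(.5,-.15,.178),(.6,-.09,.19))]:
        Q=box(lo,hi)
        if len(Q)<4: print(f,n,len(Q));continue
        print(f,n,len(Q),Q.min(0).round(3),Q.max(0).round(3),Q.mean(0).round(3),cv2.minAreaRect(Q[:,:2].astype(np.float32)))
s=load('s0');d=load('d0')
for x,y in [(527,218),(692,240),(688,275),(520,247)]: print(onz(s,180+x/5,150+y/5,.125).round(3))
for x,y in [(162,122),(193,100),(283,167),(243,184)]: print('d',onz(d,215+x/4,170+y/4,.125).round(3))
print(onz(s,180+347/5,150+111/5,.185),onz(d,215+350/4,170+160/4,.185))
```

```text
s0 lid 4898 [ 0.68  -0.096  0.185] [0.881 0.133 0.195] [0.783 0.021 0.19 ] ((0.7802584171295166, 0.019198842346668243), (0.2190411388874054, 0.19070477783679962), 85.85106658935547)
s0 frame 295 [ 0.535 -0.009  0.12 ] [0.59  0.093 0.13 ] [0.557 0.044 0.124] ((0.5644048452377319, 0.04188062250614166), (0.10195517539978027, 0.0529259517788887), 86.44510650634766)
s0 grip 81 [ 0.532 -0.121  0.141] [ 0.56  -0.107  0.188] [ 0.55  -0.112  0.169] ((0.5463443398475647, -0.1125752255320549), (0.013441416434943676, 0.02759229950606823), 79.89098358154297)
s0 gtop 34 [ 0.532 -0.119  0.178] [ 0.558 -0.107  0.189] [ 0.546 -0.113  0.183] ((0.5449638366699219, -0.11288630962371826), (0.010659143328666687, 0.025527432560920715), 84.4244384765625)
d0 lid 1852 [ 0.674 -0.096  0.185] [0.873 0.128 0.195] [0.77  0.005 0.188] ((0.7727071642875671, 0.016644306480884552), (0.22052603960037231, 0.19060136377811432), 87.00611114501953)
d0 frame 227 [ 0.531 -0.027  0.12 ] [0.574 0.092 0.129] [0.55  0.033 0.123] ((0.5538871884346008, 0.032373253256082535), (0.11915816366672516, 0.039694059640169144), 86.50241088867188)
d0 grip 149 [ 0.524 -0.125  0.14 ] [ 0.554 -0.106  0.185] [ 0.537 -0.118  0.163] ((0.5387415885925293, -0.11474381387233734), (0.030711911618709564, 0.018913796171545982), 3.0956645011901855)
d0 gtop 35 [ 0.525 -0.123  0.178] [ 0.554 -0.109  0.185] [ 0.539 -0.117  0.182] ((0.5399278402328491, -0.11676795780658722), (0.028712961822748184, 0.014290310442447662), 4.550920009613037)
[ 0.548 -0.003  0.125]
[0.548 0.096 0.125]
[0.574 0.097 0.125]
[ 0.57  -0.004  0.125]
d [0.532 0.076 0.125]
d [0.569 0.086 0.125]
d [ 0.561 -0.027  0.125]
d [ 0.526 -0.025  0.125]
[ 0.53456557 -0.11268953  0.185     ] [ 0.54149637 -0.11641329  0.185     ]
```

The geometry agrees: extractor yaw ≈ -3.5°, gate centre ≈ (0.552, 0.032) and handle ≈ (0.542, -0.115), so the opening is about 27 mm, probably the second click. I'll shut the fingers, align with the slide and go outside the handle at a safe height.

Emit:
arm_command:
  commands:
    - {"hand": 1,"spin": 0.061}
    - {"hand": 1,"x": -0.018,"y": -0.0083}
    - {"hand": 1,"x": -0.018,"y": -0.0083}
    - {"hand": 1,"x": -0.018,"y": -0.0083}
    - {"hand": 1,"x": -0.018,"y": -0.0083}
    - {"hand": 1,"x": -0.018,"y": -0.0083}
    - {"hand": 1,"x": -0.018,"y": -0.0083}
    - {"hand": 1,"x": -0.018,"y": -0.0083}
    - {"hand": 1,"x": -0.018,"y": -0.0083}
    - {"hand": 1,"x": -0.018,"y": -0.0083}
    - {"hand": 1}
    - {"hand": 1}
  squeeze: 20

```text
$.commands[0]: bad value
```

Run:
```python
from h import *
snap('wrist','w0'); o=r.get_obs(); print(o['time'],o['position'],o['eef_rot'],o['gripper_width'],o['contact_force'])
w=load('w0'); print(proj(w,[[.5425,-.115,.185]]), proj(w,[[.545,-.088,.185]]),proj(w,[[.5525,.032,.125]]))
```

```text
0.15 [6.24744575e-01 2.70551743e-05 2.30846947e-01] [-3.31257388e-04  7.07090964e-01  7.07122460e-01 -2.93277037e-04] 0.08544848041878267 [-1.5681557  -0.17617142  0.12622427]
[[152.26313749 407.35182612]] [[151.84330749 372.76217096]] [[174.10058455 165.46478212]]
```

View pics/w0.png

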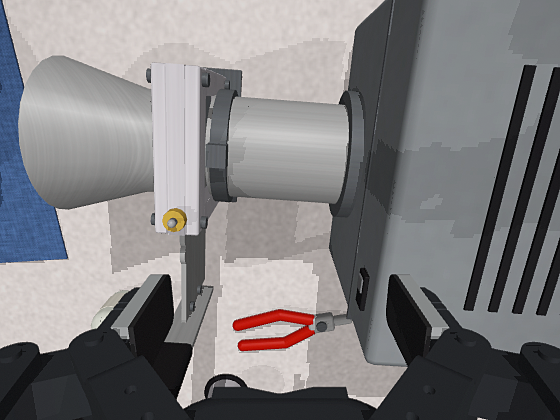

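The move was refused because each row needs all five numbers. The wrist picture from the start pose is still useful: frame top corners (153,65), (199,66), (200,233), (154,231), plug (174,220), and black grip top around (178,370).

Emit:
arm_command:
  commands:
    - {"hand": 1,"x": 0,"y": 0,"z": 0,"spin": 0.061}
    - {"hand": 1,"x": -0.018,"y": -0.0083,"z": 0,"spin": 0}
    - {"hand": 1,"x": -0.018,"y": -0.0083,"z": 0,"spin": 0}
    - {"hand": 1,"x": -0.018,"y": -0.0083,"z": 0,"spin": 0}
    - {"hand": 1,"x": -0.018,"y": -0.0083,"z": 0,"spin": 0}
    - {"hand": 1,"x": -0.018,"y": -0.0083,"z": 0,"spin": 0}
    - {"hand": 1,"x": -0.018,"y": -0.0083,"z": 0,"spin": 0}
    - {"hand": 1,"x": -0.018,"y": -0.0083,"z": 0,"spin": 0}
    - {"hand": 1,"x": -0.018,"y": -0.0083,"z": 0,"spin": 0}
    - {"hand": 1,"x": -0.018,"y": -0.0083,"z": 0,"spin": 0}
    - {"hand": 1,"x": 0,"y": 0,"z": 0,"spin": 0}
    - {"hand": 1,"x": 0,"y": 0,"z": 0,"spin": 0}
  squeeze: 20

```text
time: 1.15
position: [0.5402, -0.1577, 0.2312]
eef_rot: [-0.0, 0.729, 0.685, -0.0]
contact_force: [0.6, 0.5, 0.1]
gripper_width: 0.0002
```

Run:
```python
from h import *
w=load('w0')
for u,v in [(153,65),(199,66),(200,233),(154,231)]: print(onz(w,u,v,.125).round(4))
print(pt(w,174,150))
snap('wrist','w1'); o=r.get_obs(); print(o['time'],o['position'],o['eef_rot'],o['gripper_width'],o['contact_force'])
w=load('w1'); print(proj(w,[[.5425,-.115,.185],[.545,-.088,.185],[.5525,.032,.125]]))
```

```text
[0.5446 0.0963 0.125 ]
[0.5737 0.0957 0.125 ]
[ 0.5671 -0.0174  0.125 ]
[ 0.5339 -0.0158  0.125 ]
[0.55349972 0.04263687 0.12559393]
1.2 [ 0.5405729  -0.15712345  0.23122468] [-9.99685081e-05  7.28619989e-01  6.84918170e-01  5.21911299e-05] 0.0003359660493792807 [0.7758978  0.06647165 0.53761157]
[[ 278.41322671  164.54794511]
 [ 279.91688392  110.70171999]
 [ 279.60985691 -114.3978327 ]]
```

View pics/w1.png

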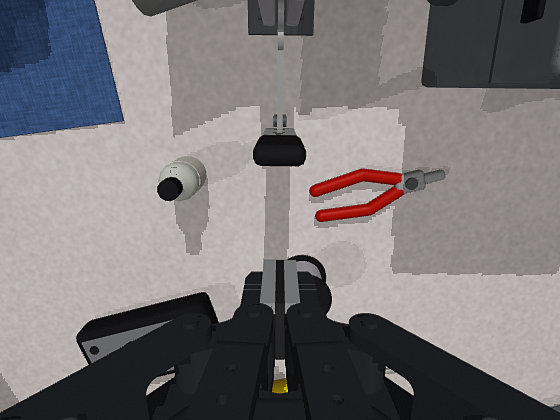

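The wrist picture shows the grip at (279,150), centred on the fingers at u≈280, so the slide axis is aligned. The path to the bench on the outside is clear, so I'll go down.

Emit:
arm_command:
  commands:
    - {"hand": 1,"x": 0,"y": 0,"z": 0.0135,"spin": 0}
    - {"hand": 1,"x": 0,"y": 0,"z": 0.0135,"spin": 0}
    - {"hand": 1,"x": 0,"y": 0,"z": 0.0135,"spin": 0}
    - {"hand": 1,"x": 0,"y": 0,"z": 0.0135,"spin": 0}
    - {"hand": 1,"x": 0,"y": 0,"z": 0.0135,"spin": 0}
    - {"hand": 1,"x": 0,"y": 0,"z": 0.0125,"spin": 0}
    - {"hand": 1,"x": 0.003,"y": 0,"z": 0,"spin": 0}
    - {"hand": 1,"x": 0.003,"y": 0,"z": 0,"spin": 0}
    - {"hand": 1,"x": 0.003,"y": 0,"z": 0,"spin": 0}
    - {"hand": 1,"x": 0.003,"y": 0,"z": 0,"spin": 0}
    - {"hand": 1,"x": 0.002,"y": 0,"z": 0,"spin": 0}
    - {"hand": 1,"x": 0,"y": 0,"z": 0,"spin": 0}

```text
time: 2.2
position: [0.5417, -0.1427, 0.1518]
eef_rot: [0.0, 0.728, 0.685, 0.0]
contact_force: [0.0, -0.4, 0.3]
gripper_width: 0.0
```

Run:
```python
from h import *
w=load('w1')
for p in [(279,137),(279,163),(253,150),(306,150)]: print(onz(w,*p,.185).round(4), pt(w,*p).round(3))
o=r.get_obs(); print(o['time'],o['position'],o['contact_force'])
```

```text
[ 0.5437 -0.1009  0.185 ] [ 0.543 -0.104  0.152]
[ 0.5429 -0.1142  0.185 ] [ 0.543 -0.114  0.185]
[ 0.5299 -0.1066  0.185 ] [ 0.53  -0.107  0.184]
[ 0.5572 -0.1084  0.185 ] [ 0.569 -0.133  0.002]
2.2 [ 0.54169789 -0.14265718  0.15184825] [ 0.00157102 -0.3544879   0.3368116 ]
```

Emit:
arm_command:
  commands:
    - {"hand": 1,"x": 0.001,"y": 0,"z": 0,"spin": 0}
    - {"hand": 1,"x": 0.001,"y": 0,"z": 0,"spin": 0}
    - {"hand": 1,"x": 0.001,"y": 0,"z": 0,"spin": 0}
    - {"hand": 1,"x": 0.001,"y": 0,"z": 0,"spin": 0}
    - {"hand": 1,"x": 0.001,"y": 0,"z": 0,"spin": 0}
    - {"hand": 1,"x": 0.001,"y": 0,"z": 0,"spin": 0}
    - {"hand": 1,"x": 0.001,"y": 0,"z": 0,"spin": 0}
    - {"hand": 1,"x": 0.001,"y": 0,"z": 0,"spin": 0}
    - {"hand": 1,"x": 0.001,"y": 0,"z": 0,"spin": 0}
    - {"hand": 1,"x": 0.001,"y": 0,"z": 0,"spin": 0}
    - {"hand": 1,"x": 0.001,"y": 0,"z": 0,"spin": 0}
    - {"hand": 1,"x": 0.001,"y": 0,"z": 0,"spin": 0}

```text
time: 3.2
position: [0.5422, -0.1311, 0.1513]
eef_rot: [0.0, 0.728, 0.685, 0.0]
contact_force: [-0.2, 0.4, 0.7]
gripper_width: -0.0003
```

Emit:
arm_command:
  commands:
    - {"hand": 1,"x": 0.001,"y": 0,"z": 0,"spin": 0}
    - {"hand": 1,"x": 0.001,"y": 0,"z": 0,"spin": 0}
    - {"hand": 1,"x": 0.001,"y": 0,"z": 0,"spin": 0}
    - {"hand": 1,"x": 0.001,"y": 0,"z": 0,"spin": 0}

```text
time: 3.53
position: [0.5424, -0.1276, 0.1513]
eef_rot: [0.0, 0.728, 0.685, -0.0]
contact_force: [-1.4, -7.8, -0.9]
gripper_width: 0.0
```

Emit:
arm_command:
  commands:
    - {"hand": 1,"x": 0.001,"y": 0,"z": 0,"spin": 0}
    - {"hand": 1,"x": 0.001,"y": 0,"z": 0,"spin": 0}

```text
time: 3.7
position: [0.5425, -0.1258, 0.1513]
eef_rot: [0.0, 0.728, 0.685, -0.0]
contact_force: [-1.3, -4.6, -0.4]
gripper_width: 0.0001
```

Emit:
arm_command:
  commands:
    - {"hand": 1,"x": 0.001,"y": 0,"z": 0,"spin": 0}
    - {"hand": 1,"x": 0.001,"y": 0,"z": 0,"spin": 0}

```text
time: 3.87
position: [0.5427, -0.1236, 0.1513]
eef_rot: [0.0, 0.728, 0.685, -0.0]
contact_force: [0.3, -4.3, -0.7]
gripper_width: -0.0004
```

Emit:
arm_command:
  commands:
    - {"hand": 1,"x": 0.001,"y": 0,"z": 0,"spin": 0}
    - {"hand": 1,"x": 0.001,"y": 0,"z": 0,"spin": 0}

```text
time: 4.03
position: [0.5428, -0.1211, 0.1513]
eef_rot: [0.0, 0.728, 0.685, 0.0]
contact_force: [-0.2, -2.2, -0.8]
gripper_width: 0.0
```

Emit:
arm_command:
  commands:
    - {"hand": 1,"x": 0.001,"y": 0,"z": 0,"spin": 0}
    - {"hand": 1,"x": 0.001,"y": 0,"z": 0,"spin": 0}
    - {"hand": 1,"x": 0.001,"y": 0,"z": 0,"spin": 0}
    - {"hand": 1,"x": 0.001,"y": 0,"z": 0,"spin": 0}

```text
time: 4.37
position: [0.5429, -0.1169, 0.1513]
eef_rot: [-0.0, 0.728, 0.685, 0.0]
contact_force: [-0.5, 0.2, -0.1]
gripper_width: 0.0
```

Emit:
arm_command:
  commands:
    - {"hand": 1,"x": 0.0005,"y": 0,"z": 0,"spin": 0}
    - {"hand": 1,"x": 0.0005,"y": 0,"z": 0,"spin": 0}

```text
time: 4.53
position: [0.543, -0.1161, 0.1513]
eef_rot: [-0.0, 0.728, 0.685, 0.0]
contact_force: [-0.4, 0.4, 0.2]
gripper_width: 0.0
```

Emit:
arm_command:
  commands:
    - {"hand": 1,"x": 0.0005,"y": 0,"z": 0,"spin": 0}
    - {"hand": 1,"x": 0.0005,"y": 0,"z": 0,"spin": 0}

```text
time: 4.7
position: [0.5431, -0.1152, 0.1513]
eef_rot: [-0.0, 0.728, 0.685, -0.0]
contact_force: [0.2, -0.1, -0.1]
gripper_width: 0.0002
```

Emit:
arm_command:
  commands:
    - {"hand": 1,"x": 0.0005,"y": 0,"z": 0,"spin": 0}
    - {"hand": 1,"x": 0.0005,"y": 0,"z": 0,"spin": 0}

```text
time: 4.87
position: [0.5432, -0.1142, 0.1513]
eef_rot: [-0.0, 0.728, 0.685, -0.0]
contact_force: [-0.1, -0.2, 0.6]
gripper_width: 0.0003
```

Snapped once, with the force at zero. I'll carry on gently.

Emit:
arm_command:
  commands:
    - {"hand": 1,"x": 0.0005,"y": 0,"z": 0,"spin": 0}
    - {"hand": 1,"x": 0.0005,"y": 0,"z": 0,"spin": 0}

```text
time: 5.03
position: [0.5432, -0.1133, 0.1513]
eef_rot: [0.0, 0.728, 0.685, -0.0]
contact_force: [-0.8, -3.5, 0.1]
gripper_width: 0.0002
```

Emit:
arm_command:
  commands:
    - {"hand": 1,"x": 0.0005,"y": 0,"z": 0,"spin": 0}

```text
time: 5.12
position: [0.5433, -0.1131, 0.1513]
eef_rot: [0.0, 0.728, 0.685, -0.0]
contact_force: [-0.4, -7.0, -0.7]
gripper_width: 0.0002
```

Emit:
arm_command:
  commands:
    - {"hand": 1,"x": 0.0005,"y": 0,"z": 0,"spin": 0}

```text
time: 5.2
position: [0.5433, -0.1128, 0.1513]
eef_rot: [0.0, 0.728, 0.685, -0.0]
contact_force: [-1.6, -7.7, -0.2]
gripper_width: -0.0003
```

Emit:
arm_command:
  commands:
    - {"hand": 1,"x": 0.0005,"y": 0,"z": 0,"spin": 0}

```text
time: 5.28
position: [0.5433, -0.1124, 0.1513]
eef_rot: [0.0, 0.728, 0.685, -0.0]
contact_force: [-1.2, -6.9, -0.6]
gripper_width: -0.0
```

Emit:
arm_command:
  commands:
    - {"hand": 1,"x": 0.0005,"y": 0,"z": 0,"spin": 0}
    - {"hand": 1,"x": 0.0005,"y": 0,"z": 0,"spin": 0}

```text
time: 5.45
position: [0.5434, -0.1113, 0.1513]
eef_rot: [0.0, 0.728, 0.685, -0.0]
contact_force: [-1.3, -7.2, -0.4]
gripper_width: 0.0001
```

Emit:
arm_command:
  commands:
    - {"hand": 1,"x": 0.0005,"y": 0,"z": 0,"spin": 0}
    - {"hand": 1,"x": 0.0005,"y": 0,"z": 0,"spin": 0}

```text
time: 5.62
position: [0.5435, -0.1102, 0.1513]
eef_rot: [0.0, 0.728, 0.685, -0.0]
contact_force: [-0.7, -4.8, -0.5]
gripper_width: 0.0003
```

Emit:
arm_command:
  commands:
    - {"hand": 1,"x": 0.001,"y": 0,"z": 0,"spin": 0}
    - {"hand": 1,"x": 0.001,"y": 0,"z": 0,"spin": 0}

```text
time: 5.78
position: [0.5436, -0.108, 0.1513]
eef_rot: [0.0, 0.728, 0.685, -0.0]
contact_force: [-0.5, -3.0, 0.0]
gripper_width: 0.0001
```

Emit:
arm_command:
  commands:
    - {"hand": 1,"x": 0.001,"y": 0,"z": 0,"spin": 0}
    - {"hand": 1,"x": 0.001,"y": 0,"z": 0,"spin": 0}
    - {"hand": 1,"x": 0.001,"y": 0,"z": 0,"spin": 0}

```text
time: 6.03
position: [0.5438, -0.1045, 0.1513]
eef_rot: [-0.0, 0.728, 0.685, 0.0]
contact_force: [0.6, -0.3, -0.4]
gripper_width: -0.0
```

Emit:
arm_command:
  commands:
    - {"hand": 1,"x": 0.001,"y": 0,"z": 0,"spin": 0}
    - {"hand": 1,"x": 0.001,"y": 0,"z": 0,"spin": 0}
    - {"hand": 1,"x": 0.001,"y": 0,"z": 0,"spin": 0}
    - {"hand": 1,"x": 0.001,"y": 0,"z": 0,"spin": 0}

```text
time: 6.37
position: [0.544, -0.1005, 0.1512]
eef_rot: [-0.0, 0.728, 0.685, -0.0]
contact_force: [-0.5, 0.2, 1.1]
gripper_width: 0.0003
```

Emit:
arm_command:
  commands:
    - {"hand": 1,"x": 0.0005,"y": 0,"z": 0,"spin": 0}
    - {"hand": 1,"x": 0.0005,"y": 0,"z": 0,"spin": 0}

```text
time: 6.53
position: [0.544, -0.0996, 0.1513]
eef_rot: [-0.0, 0.728, 0.685, -0.0]
contact_force: [0.1, 0.3, -0.3]
gripper_width: -0.0002
```

Emit:
arm_command:
  commands:
    - {"hand": 1,"x": 0.0005,"y": 0,"z": 0,"spin": 0}

```text
time: 6.62
position: [0.5441, -0.0992, 0.1513]
eef_rot: [-0.0, 0.728, 0.685, -0.0]
contact_force: [0.3, -0.8, 0.3]
gripper_width: -0.0003
```

Emit:
arm_command:
  commands:
    - {"hand": 1,"x": 0.0005,"y": 0,"z": 0,"spin": 0}

```text
time: 6.7
position: [0.5441, -0.0987, 0.1513]
eef_rot: [-0.0, 0.728, 0.685, -0.0]
contact_force: [0.3, -0.5, -0.1]
gripper_width: -0.0001
```

Emit:
arm_command:
  commands:
    - {"hand": 1,"x": 0.0005,"y": 0,"z": 0,"spin": 0}

```text
time: 6.78
position: [0.5442, -0.0984, 0.1513]
eef_rot: [0.0, 0.728, 0.685, -0.0]
contact_force: [-1.9, -5.8, 0.3]
gripper_width: -0.0001
```

Emit:
arm_command:
  commands:
    - {"hand": 1,"x": 0.0005,"y": 0,"z": 0,"spin": 0}

```text
time: 6.87
position: [0.5442, -0.0984, 0.1513]
eef_rot: [0.0, 0.728, 0.685, -0.0]
contact_force: [-1.3, -11.2, 0.0]
gripper_width: 0.0001
```

Emit:
arm_command:
  commands:
    - {"hand": 1,"x": 0.0003,"y": 0,"z": 0,"spin": 0}

```text
time: 6.95
position: [0.5442, -0.0984, 0.1513]
eef_rot: [0.001, 0.728, 0.685, -0.001]
contact_force: [-3.2, -11.9, 0.2]
gripper_width: -0.0003
```

Emit:
arm_command:
  commands:
    - {"hand": 1,"x": 0.0003,"y": 0,"z": 0,"spin": 0}

```text
time: 7.03
position: [0.5442, -0.0983, 0.1514]
eef_rot: [0.001, 0.728, 0.685, -0.001]
contact_force: [-2.7, -14.0, -1.2]
gripper_width: 0.0002
```

The force rises to 14 N with no motion at TCP y = -0.0984, so that is the hard stop. Two clicks were crossed, so the gate was in the second click at the start. Now I'll back off, lift, cross over and come down between the frame and the handle.

Emit:
arm_command:
  commands:
    - {"hand": 1,"x": -0.005,"y": 0,"z": 0,"spin": 0}
    - {"hand": 1,"x": -0.01,"y": 0,"z": 0,"spin": 0}
    - {"hand": 1,"x": 0,"y": 0,"z": -0.016,"spin": 0}
    - {"hand": 1,"x": 0,"y": 0,"z": -0.016,"spin": 0}
    - {"hand": 1,"x": 0,"y": 0,"z": -0.016,"spin": 0}
    - {"hand": 1,"x": 0,"y": 0,"z": -0.016,"spin": 0}
    - {"hand": 1,"x": 0,"y": 0,"z": -0.016,"spin": 0}
    - {"hand": 1,"x": 0.017,"y": 0,"z": 0,"spin": 0}
    - {"hand": 1,"x": 0.017,"y": 0,"z": 0,"spin": 0}
    - {"hand": 1,"x": 0.017,"y": 0,"z": 0,"spin": 0}
    - {"hand": 1,"x": 0.017,"y": 0,"z": 0,"spin": 0}
    - {"hand": 1,"x": 0,"y": 0,"z": 0,"spin": 0}

```text
time: 8.03
position: [0.5474, -0.0424, 0.2313]
eef_rot: [-0.0, 0.728, 0.686, 0.0]
contact_force: [-0.4, 0.7, -0.0]
gripper_width: -0.0001
```

Run:
```python
from h import *
P=[]
for n in('scene','side'):
    snap(n,n+'1')
o=r.get_obs(); print(o['time'],o['position'],o['contact_force'])
a=cv2.imread('pics/scene1.png')[150:230,210:330]; b=cv2.imread('pics/side1.png')[150:270,230:350]
cv2.imwrite('pics/m1.png',np.hstack([cv2.resize(a,(450,300)),cv2.resize(b,(300,300))]))
for n in('scene1','side1'):
    d=load(n);Z=d['range_z'];v,u=np.nonzero(Z>0)
    c=np.linalg.inv(d['K'])@np.stack([u,v,np.ones_like(u)])*Z[v,u]
    P=(cv2.Rodrigues(d['rvec'])[0].T@(c-d['tvec'].reshape(3,1))).T
    Q=P[((P>(.51,-.13,.14))&(P<(.58,-.06,.188))).all(1)]
    print(n,len(Q),Q.min(0).round(3),Q.max(0).round(3),Q.mean(0).round(3))
```

```text
8.1333 [ 0.54746648 -0.04436282  0.23128686] [-0.29577762 -0.76819359  0.23440179]
scene1 84 [ 0.534 -0.09   0.141] [ 0.562 -0.078  0.187] [ 0.552 -0.083  0.168]
side1 133 [ 0.526 -0.096  0.141] [ 0.555 -0.08   0.188] [ 0.54  -0.089  0.165]
```

View pics/m1.png

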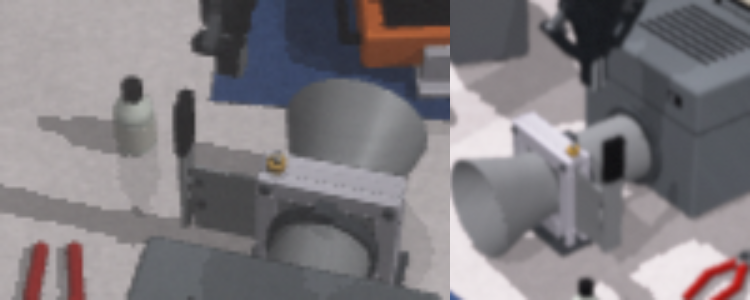

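The mosaic shows the handle near (183,120), drawn in towards the frame, with the bottle untouched. The depth points put the handle at y ≈ -0.085, which is 30 mm in from the start and matches shut. I'll go down on the inside.

Emit:
arm_command:
  commands:
    - {"hand": 1,"x": 0,"y": 0,"z": 0.016,"spin": 0}
    - {"hand": 1,"x": 0,"y": 0,"z": 0.016,"spin": 0}
    - {"hand": 1,"x": 0,"y": 0,"z": 0.016,"spin": 0}
    - {"hand": 1,"x": 0,"y": 0,"z": 0.016,"spin": 0}
    - {"hand": 1,"x": 0,"y": 0,"z": 0.016,"spin": 0}
    - {"hand": 1,"x": -0.003,"y": 0,"z": 0,"spin": 0}
    - {"hand": 1,"x": -0.003,"y": 0,"z": 0,"spin": 0}
    - {"hand": 1,"x": -0.003,"y": 0,"z": 0,"spin": 0}
    - {"hand": 1,"x": 0,"y": 0,"z": 0,"spin": 0}

```text
time: 8.88
position: [0.5475, -0.0543, 0.1523]
eef_rot: [0.001, 0.729, 0.685, 0.0]
contact_force: [0.4, 0.7, 0.8]
gripper_width: -0.0001
```

Emit:
arm_command:
  commands:
    - {"hand": 1,"x": -0.001,"y": 0,"z": 0,"spin": 0}
    - {"hand": 1,"x": -0.001,"y": 0,"z": 0,"spin": 0}
    - {"hand": 1,"x": -0.001,"y": 0,"z": 0,"spin": 0}
    - {"hand": 1,"x": -0.001,"y": 0,"z": 0,"spin": 0}
    - {"hand": 1,"x": -0.001,"y": 0,"z": 0,"spin": 0}
    - {"hand": 1,"x": -0.001,"y": 0,"z": 0,"spin": 0}

```text
time: 9.38
position: [0.5465, -0.0592, 0.1513]
eef_rot: [0.0, 0.728, 0.685, 0.0]
contact_force: [-1.0, -0.0, 0.9]
gripper_width: 0.0
```

Emit:
arm_command:
  commands:
    - {"hand": 1,"x": -0.001,"y": 0,"z": 0,"spin": 0}
    - {"hand": 1,"x": -0.001,"y": 0,"z": 0,"spin": 0}

```text
time: 9.55
position: [0.5464, -0.0613, 0.1513]
eef_rot: [-0.0, 0.728, 0.685, -0.0]
contact_force: [-0.1, 0.3, -0.3]
gripper_width: 0.0
```

Emit:
arm_command:
  commands:
    - {"hand": 1,"x": -0.001,"y": 0,"z": 0,"spin": 0}
    - {"hand": 1,"x": -0.001,"y": 0,"z": 0,"spin": 0}

```text
time: 9.72
position: [0.5463, -0.0633, 0.1513]
eef_rot: [-0.0, 0.728, 0.685, -0.0]
contact_force: [0.2, -0.6, -0.8]
gripper_width: -0.0003
```

Emit:
arm_command:
  commands:
    - {"hand": 1,"x": -0.0005,"y": 0,"z": 0,"spin": 0}
    - {"hand": 1,"x": -0.0005,"y": 0,"z": 0,"spin": 0}

```text
time: 9.88
position: [0.5462, -0.0643, 0.1513]
eef_rot: [-0.0, 0.728, 0.685, -0.0]
contact_force: [-0.1, 0.4, -1.0]
gripper_width: -0.0002
```

Emit:
arm_command:
  commands:
    - {"hand": 1,"x": -0.0005,"y": 0,"z": 0,"spin": 0}
    - {"hand": 1,"x": -0.0005,"y": 0,"z": 0,"spin": 0}

```text
time: 10.05
position: [0.5461, -0.0649, 0.1513]
eef_rot: [-0.0, 0.728, 0.685, 0.0]
contact_force: [-0.2, 6.1, -0.2]
gripper_width: 0.0
```

Emit:
arm_command:
  commands:
    - {"hand": 1,"x": -0.0005,"y": 0,"z": 0,"spin": 0}
    - {"hand": 1,"x": -0.0005,"y": 0,"z": 0,"spin": 0}

```text
time: 10.22
position: [0.5461, -0.0656, 0.1512]
eef_rot: [-0.0, 0.728, 0.685, 0.0]
contact_force: [0.9, 7.5, 1.0]
gripper_width: 0.0002
```

Emit:
arm_command:
  commands:
    - {"hand": 1,"x": -0.0005,"y": 0,"z": 0,"spin": 0}
    - {"hand": 1,"x": -0.0005,"y": 0,"z": 0,"spin": 0}

```text
time: 10.38
position: [0.546, -0.0666, 0.1513]
eef_rot: [-0.0, 0.728, 0.685, 0.0]
contact_force: [1.3, 6.7, 0.0]
gripper_width: 0.0002
```

Emit:
arm_command:
  commands:
    - {"hand": 1,"x": -0.0005,"y": 0,"z": 0,"spin": 0}
    - {"hand": 1,"x": -0.0005,"y": 0,"z": 0,"spin": 0}

```text
time: 10.55
position: [0.546, -0.0677, 0.1513]
eef_rot: [-0.0, 0.728, 0.685, 0.0]
contact_force: [1.3, 5.4, 1.1]
gripper_width: -0.0
```

Contact came at TCP y ≈ -0.0645. The snaps should then fall near -0.073, -0.088 and -0.103.

Emit:
arm_command:
  commands:
    - {"hand": 1,"x": -0.0005,"y": 0,"z": 0,"spin": 0}
    - {"hand": 1,"x": -0.0005,"y": 0,"z": 0,"spin": 0}
    - {"hand": 1,"x": -0.0005,"y": 0,"z": 0,"spin": 0}
    - {"hand": 1,"x": -0.0005,"y": 0,"z": 0,"spin": 0}
    - {"hand": 1,"x": -0.0005,"y": 0,"z": 0,"spin": 0}
    - {"hand": 1,"x": -0.0005,"y": 0,"z": 0,"spin": 0}
    - {"hand": 1,"x": -0.0005,"y": 0,"z": 0,"spin": 0}

```text
time: 11.13
position: [0.5457, -0.0718, 0.1513]
eef_rot: [0.0, 0.728, 0.685, -0.0]
contact_force: [-1.1, 1.8, 0.6]
gripper_width: -0.0004
```

Emit:
arm_command:
  commands:
    - {"hand": 1,"x": -0.0005,"y": 0,"z": 0,"spin": 0}
    - {"hand": 1,"x": -0.0005,"y": 0,"z": 0,"spin": 0}
    - {"hand": 1,"x": -0.0005,"y": 0,"z": 0,"spin": 0}
    - {"hand": 1,"x": -0.0005,"y": 0,"z": 0,"spin": 0}

```text
time: 11.47
position: [0.5458, -0.0739, 0.1513]
eef_rot: [0.0, 0.728, 0.685, 0.0]
contact_force: [-0.4, 0.8, -0.4]
gripper_width: 0.0001
```

Emit:
arm_command:
  commands:
    - {"hand": 1,"x": -0.0005,"y": 0,"z": 0,"spin": 0}
    - {"hand": 1,"x": -0.0005,"y": 0,"z": 0,"spin": 0}
    - {"hand": 1,"x": -0.0005,"y": 0,"z": 0,"spin": 0}
    - {"hand": 1,"x": -0.0005,"y": 0,"z": 0,"spin": 0}
    - {"hand": 1,"x": -0.0005,"y": 0,"z": 0,"spin": 0}
    - {"hand": 1,"x": -0.0005,"y": 0,"z": 0,"spin": 0}

```text
time: 11.97
position: [0.5455, -0.0768, 0.1513]
eef_rot: [0.0, 0.728, 0.685, -0.0]
contact_force: [-0.4, -0.2, 0.3]
gripper_width: -0.0002
```

Click 1. I'll push on to the next contact, expected near -0.0795.

Emit:
arm_command:
  commands:
    - {"hand": 1,"x": -0.0005,"y": 0,"z": 0,"spin": 0}
    - {"hand": 1,"x": -0.0005,"y": 0,"z": 0,"spin": 0}
    - {"hand": 1,"x": -0.0005,"y": 0,"z": 0,"spin": 0}
    - {"hand": 1,"x": -0.0005,"y": 0,"z": 0,"spin": 0}

```text
time: 12.3
position: [0.5454, -0.0787, 0.1513]
eef_rot: [0.0, 0.728, 0.685, -0.0]
contact_force: [0.3, -1.2, -0.3]
gripper_width: 0.0002
```

Emit:
arm_command:
  commands:
    - {"hand": 1,"x": -0.0005,"y": 0,"z": 0,"spin": 0}
    - {"hand": 1,"x": -0.0005,"y": 0,"z": 0,"spin": 0}
    - {"hand": 1,"x": -0.0005,"y": 0,"z": 0,"spin": 0}
    - {"hand": 1,"x": -0.0005,"y": 0,"z": 0,"spin": 0}

```text
time: 12.63
position: [0.5452, -0.0802, 0.1513]
eef_rot: [-0.0, 0.728, 0.685, 0.0]
contact_force: [0.9, 7.7, 0.9]
gripper_width: -0.0004
```

Emit:
arm_command:
  commands:
    - {"hand": 1,"x": -0.0005,"y": 0,"z": 0,"spin": 0}
    - {"hand": 1,"x": -0.0005,"y": 0,"z": 0,"spin": 0}
    - {"hand": 1,"x": -0.0005,"y": 0,"z": 0,"spin": 0}
    - {"hand": 1,"x": -0.0005,"y": 0,"z": 0,"spin": 0}
    - {"hand": 1,"x": -0.0005,"y": 0,"z": 0,"spin": 0}
    - {"hand": 1,"x": -0.0005,"y": 0,"z": 0,"spin": 0}

```text
time: 13.13
position: [0.545, -0.0833, 0.1513]
eef_rot: [-0.0, 0.728, 0.685, 0.0]
contact_force: [0.7, 4.6, 1.3]
gripper_width: 0.0002
```

Emit:
arm_command:
  commands:
    - {"hand": 1,"x": -0.0005,"y": 0,"z": 0,"spin": 0}
    - {"hand": 1,"x": -0.0005,"y": 0,"z": 0,"spin": 0}
    - {"hand": 1,"x": -0.0005,"y": 0,"z": 0,"spin": 0}
    - {"hand": 1,"x": -0.0005,"y": 0,"z": 0,"spin": 0}
    - {"hand": 1,"x": -0.0005,"y": 0,"z": 0,"spin": 0}
    - {"hand": 1,"x": -0.0005,"y": 0,"z": 0,"spin": 0}

```text
time: 13.63
position: [0.5448, -0.0869, 0.1513]
eef_rot: [0.0, 0.728, 0.685, -0.0]
contact_force: [0.2, 1.7, 0.5]
gripper_width: -0.0003
```

Emit:
arm_command:
  commands:
    - {"hand": 1,"x": -0.0005,"y": 0,"z": 0,"spin": 0}
    - {"hand": 1,"x": -0.0005,"y": 0,"z": 0,"spin": 0}
    - {"hand": 1,"x": -0.0005,"y": 0,"z": 0,"spin": 0}

```text
time: 13.88
position: [0.5448, -0.0884, 0.1513]
eef_rot: [0.0, 0.728, 0.685, -0.0]
contact_force: [-0.2, -0.5, -0.7]
gripper_width: 0.0002
```

Click 2 (snap near -0.088). Next contact should be near -0.0945.

Emit:
arm_command:
  commands:
    - {"hand": 1,"x": -0.0005,"y": 0,"z": 0,"spin": 0}
    - {"hand": 1,"x": -0.0005,"y": 0,"z": 0,"spin": 0}
    - {"hand": 1,"x": -0.0005,"y": 0,"z": 0,"spin": 0}
    - {"hand": 1,"x": -0.0005,"y": 0,"z": 0,"spin": 0}
    - {"hand": 1,"x": -0.0005,"y": 0,"z": 0,"spin": 0}
    - {"hand": 1,"x": -0.0005,"y": 0,"z": 0,"spin": 0}
    - {"hand": 1,"x": -0.0005,"y": 0,"z": 0,"spin": 0}
    - {"hand": 1,"x": -0.0005,"y": 0,"z": 0,"spin": 0}
    - {"hand": 1,"x": -0.0005,"y": 0,"z": 0,"spin": 0}
    - {"hand": 1,"x": -0.0005,"y": 0,"z": 0,"spin": 0}

```text
time: 14.72
position: [0.5445, -0.0932, 0.1513]
eef_rot: [0.0, 0.728, 0.685, 0.0]
contact_force: [-0.6, 0.8, -0.6]
gripper_width: -0.0
```

Emit:
arm_command:
  commands:
    - {"hand": 1,"x": -0.0005,"y": 0,"z": 0,"spin": 0}
    - {"hand": 1,"x": -0.0005,"y": 0,"z": 0,"spin": 0}
    - {"hand": 1,"x": -0.0005,"y": 0,"z": 0,"spin": 0}
    - {"hand": 1,"x": -0.0005,"y": 0,"z": 0,"spin": 0}

```text
time: 15.05
position: [0.5443, -0.0948, 0.1513]
eef_rot: [-0.0, 0.728, 0.685, 0.0]
contact_force: [1.1, 7.1, 1.2]
gripper_width: 0.0
```

Emit:
arm_command:
  commands:
    - {"hand": 1,"x": -0.0005,"y": 0,"z": 0,"spin": 0}
    - {"hand": 1,"x": -0.0005,"y": 0,"z": 0,"spin": 0}
    - {"hand": 1,"x": -0.0005,"y": 0,"z": 0,"spin": 0}
    - {"hand": 1,"x": -0.0005,"y": 0,"z": 0,"spin": 0}
    - {"hand": 1,"x": -0.0005,"y": 0,"z": 0,"spin": 0}
    - {"hand": 1,"x": -0.0005,"y": 0,"z": 0,"spin": 0}

```text
time: 15.55
position: [0.5441, -0.0977, 0.1513]
eef_rot: [-0.0, 0.728, 0.685, 0.0]
contact_force: [0.5, 5.2, 1.9]
gripper_width: 0.0004
```

Emit:
arm_command:
  commands:
    - {"hand": 1,"x": -0.0005,"y": 0,"z": 0,"spin": 0}
    - {"hand": 1,"x": -0.0005,"y": 0,"z": 0,"spin": 0}
    - {"hand": 1,"x": -0.0005,"y": 0,"z": 0,"spin": 0}
    - {"hand": 1,"x": -0.0005,"y": 0,"z": 0,"spin": 0}
    - {"hand": 1,"x": -0.0005,"y": 0,"z": 0,"spin": 0}
    - {"hand": 1,"x": -0.0005,"y": 0,"z": 0,"spin": 0}

```text
time: 16.05
position: [0.5439, -0.1013, 0.1513]
eef_rot: [0.0, 0.728, 0.685, -0.0]
contact_force: [-1.0, 1.9, 0.6]
gripper_width: -0.0001
```

Emit:
arm_command:
  commands:
    - {"hand": 1,"x": -0.0005,"y": 0,"z": 0,"spin": 0}
    - {"hand": 1,"x": -0.0005,"y": 0,"z": 0,"spin": 0}

```text
time: 16.22
position: [0.5438, -0.1023, 0.1513]
eef_rot: [0.0, 0.728, 0.685, -0.0]
contact_force: [-0.5, 0.8, 0.1]
gripper_width: -0.0001
```

Emit:
arm_command:
  commands:
    - {"hand": 1,"x": -0.0005,"y": 0,"z": 0,"spin": 0}
    - {"hand": 1,"x": -0.0005,"y": 0,"z": 0,"spin": 0}
    - {"hand": 1,"x": 0,"y": 0,"z": 0,"spin": 0}

```text
time: 16.47
position: [0.544, -0.1034, 0.1513]
eef_rot: [0.0, 0.728, 0.685, 0.0]
contact_force: [-0.2, -0.2, -0.0]
gripper_width: 0.0003
```

```bash
cat > hp.py <<'E'
from h import *
import sys
t=sys.argv[1]
for n in('scene','side'):
    d=snap(n,n+t);Z=d['range_z'];v,u=np.nonzero(Z>0)
    c=np.linalg.inv(d['K'])@np.stack([u,v,np.ones_like(u)])*Z[v,u]
    P=(cv2.Rodrigues(d['rvec'])[0].T@(c-d['tvec'].reshape(3,1))).T
    Q=P[((P>(.51,-.17,.14))&(P<(.57,-.118 if t=='2' else -.06,.188))).all(1)]
    print(n,len(Q),Q.min(0).round(3),Q.max(0).round(3),Q.mean(0).round(3))
a=cv2.imread(f'pics/scene{t}.png')[150:270,180:340]; b=cv2.imread(f'pics/side{t}.png')[180:300,240:370]
cv2.imwrite(f'pics/m{t}.png',np.hstack([cv2.resize(a,(400,300)),cv2.resize(b,(325,300))]))
o=r.get_obs(); print(o['time'],o['position'],o['contact_force'])
E
python3 hp.py 2
```

```text
scene 29 [ 0.549 -0.129  0.14 ] [ 0.56  -0.118  0.176] [ 0.556 -0.123  0.157]
side 141 [ 0.523 -0.134  0.14 ] [ 0.554 -0.118  0.186] [ 0.537 -0.128  0.164]
16.5667 [ 0.54395786 -0.10328984  0.15131339] [ 0.88190351 -0.05432125  0.70028491]
```

The depth reading puts the handle only about 38 mm out, so it looks to be on the crest and not yet snapped. I'll go on in small steps.

Emit:
arm_command:
  commands:
    - {"hand": 1,"x": -0.0005,"y": 0,"z": 0,"spin": 0}
    - {"hand": 1,"x": -0.0005,"y": 0,"z": 0,"spin": 0}
    - {"hand": 1,"x": 0,"y": 0,"z": 0,"spin": 0}
    - {"hand": 1,"x": 0,"y": 0,"z": 0,"spin": 0}

```text
time: 16.9
position: [0.5438, -0.1042, 0.1513]
eef_rot: [0.0, 0.728, 0.685, 0.0]
contact_force: [0.4, 0.5, -0.2]
gripper_width: 0.0
```

```bash
python3 hp.py 2
```

```text
scene 41 [ 0.534 -0.135  0.14 ] [ 0.562 -0.118  0.187] [ 0.553 -0.127  0.159]
side 155 [ 0.523 -0.139  0.14 ] [ 0.554 -0.118  0.187] [ 0.537 -0.133  0.166]
17.0 [ 0.54379073 -0.10412403  0.15126033] [-0.72488032  0.2587312   0.74537497]
```

It has moved on by itself. I'll back the finger off, lift clear and measure again.

Emit:
arm_command:
  commands:
    - {"hand": 1,"x": 0.005,"y": 0,"z": 0,"spin": 0}
    - {"hand": 1,"x": 0.008,"y": 0,"z": 0,"spin": 0}
    - {"hand": 1,"x": 0.008,"y": 0,"z": 0,"spin": 0}
    - {"hand": 1,"x": 0,"y": 0,"z": -0.02,"spin": 0}
    - {"hand": 1,"x": 0,"y": 0,"z": -0.02,"spin": 0}
    - {"hand": 1,"x": 0,"y": 0,"z": -0.02,"spin": 0}
    - {"hand": 1,"x": 0,"y": 0,"z": -0.02,"spin": 0}
    - {"hand": 1,"x": 0,"y": 0,"z": -0.02,"spin": 0}
    - {"hand": 1,"x": 0.02,"y": 0,"z": -0.02,"spin": 0}
    - {"hand": 1,"x": 0.02,"y": 0,"z": -0.02,"spin": 0}
    - {"hand": 1,"x": 0,"y": 0,"z": 0,"spin": 0}
    - {"hand": 1,"x": 0,"y": 0,"z": 0,"spin": 0}

```text
time: 18.0
position: [0.5479, -0.0419, 0.2921]
eef_rot: [0.001, 0.728, 0.686, 0.001]
contact_force: [-1.2, -0.4, 0.1]
gripper_width: -0.0003
```

```bash
python3 hp.py 3
python3 - <<'E'
from h import *
snap('wrist','w3')
E
```

```text
scene 82 [ 0.53  -0.136  0.141] [ 0.56  -0.121  0.188] [ 0.548 -0.127  0.169]
side 149 [ 0.524 -0.139  0.14 ] [ 0.554 -0.124  0.186] [ 0.537 -0.134  0.164]
18.1 [ 0.54711981 -0.04294894  0.29058792] [-0.18913832  0.50575505 -0.49422823]
```

View pics/m3.png

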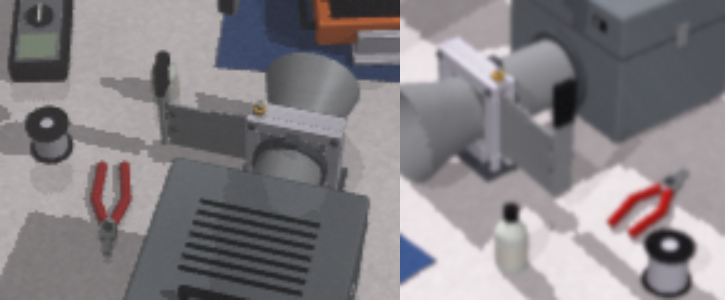

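The picture shows the handle standing free, with the bottle, reel and cutters where they were. The depth shift from shut is 44 mm (scene) and 45 mm (side), which is the third click. I'll hand it in.

```bash
python3 -c "
from station import r
print(r.finish_job())"
```

```text
the job is handed in; nothing more can be done
None
```

The gate is set in the third click from shut, and the job is handed in at about 18 s of the 64 s allowed.

- **Shutting:** The gate started in the second click. I pushed the handle in from outside with the closed fingers, through two snaps to the hard stop. There the force rose to about 14 N with no further movement.
- **Opening:** I pushed from the inner side at about 6 mm/s, passing one click at a time. Each click took 7–8 N to leave, and the force dropped to zero at each one.
- **Final position:** With the finger clear, the depth images put the handle 44 mm (scene camera) and 45 mm (side camera) out from shut. The third click is at 45 mm, and I did not push again after it snapped in.
- **Other checks:** In the last picture the bottle, reel and cutters are where they were, and the gripper is clear of everything.

Two checks disagreed along the way:

- **Third crest:** The force had already fallen to zero, but depth showed the handle only about 38 mm out. I pushed 1 mm more until it snapped.
- **First image estimates:** These put the handle about 27 mm open. Counting clicks gave 30 mm.

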